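# Third hand at the stone-mounting jig

## Task

Drop the loose wooden dog end-down, fully home, into the hole of the jig's sprung jaw and let go of it. Then straighten the grey whetstone on the jig's middle line and press its end, lying flat on the deck, against the dog until the jaw's pointer stands between the two marks, never well past the far mark. Finish while still holding it pressed there with the fingers, motionless and touching only the stone, so that a colleague can screw the clamp on; leave everything else on the worktop alone.

Things in the scene. Friction and masses are not known exactly. Their poses are not given: they have to be found in the camera images.
- jig: wooden jig fixed to the worktop, 292 x 140. Origin at worktop height; x axis is the push direction, from the deck towards the jaw, z up. Flat deck, top at z = 38, middle line y = 0, from x = -143 to x = 55; then the sprung aluminium jaw (x = 58 to 98 at rest, top at z = 36, 112 wide) between two wooden rails, two springs and an end block up to x = 150
- pointer (a point): thin steel pointer on the jaw, moving over the top of the rail at the jig's -y side; at jig x = 78, y = -61, z = 40 with the jaw at rest. Two black marks across that rail lie at jig x = 86 (near mark) and x = 94 (far mark)
- jaw: the sprung jaw, sliding along the jig's +x up to an end stop 24 beyond rest, without turning; the spring gives 1 N per mm, so 8 N at the near mark, 16 N at the far mark. Origin under its middle, at jig x = 78, y = 0, z = 5 at rest, axes as the jig's. The dog, once in, meets the stone 10 before the jaw's middle
- jaw_hole (a point): centre of the mouth of the round hole in the jaw, at the jaw's top (36 above the worktop); it moves with the jaw. At rest it lies at jig x = 78, y = 0. 21.5 wide, 28 deep, chamfered; z axis up
- dog: the loose dog: round wooden post, 20 thick, 100 long, with a chamfered foot, standing upright on the worktop on the robot's right. Origin at the centre of its foot, z axis up along it. Fully home, its foot is 28 below the hole's mouth and it stands 72 above the jaw
- stone: light grey whetstone flat on the deck, 150 long (its y axis, roughly along the jig's +x), 63 wide (x), 32 high, about 0.5 kg. Origin at the centre of its underside. At the start its end is some 20 to 50 short of where the dog will stand, up to 10 off the middle line and up to 0.13 rad askew; slides on the deck when pushed, friction some 2 to 5 N
- oil_bottle: small oil bottle with a spout, 36 mm across, 132 high, upright; origin at the centre of its foot; a bystander
- oak_roller: short oak roller lying on the worktop, 85 long, 23 thick, dark with a pale band; a bystander (too thick for the hole)
- dark_stone: small flat dark stone, 70 x 43 x 14, on the worktop; a bystander
- long_stone: long greenish whetstone, 232 x 63 x 22, on the worktop at the back; a bystander
Mind the look-alikes: they are no part of the job. What is shaped like the dog but yellow is not meant.

How it is judged:
On the way, in this order (a step that is already met when the one before it is completed fails the run):
1. the loose dog is fully home in the jaw's hole and let go (horizontal distance between dog and jaw_hole below 0.004 m and z of dog in the frame of jaw_hole below -0.023 m and angle between dog's own z axis and vertical below 0.12 rad and contact force between the fingers and dog below 0.1 N), for 0.3 s.
2. the stone is pressed straight on the dog with the pointer between the marks (x of pointer in the frame of jig between 0.086 and 0.094 m and contact force between stone and dog above 5 N and y of stone in the frame of jig between -0.01 and 0.01 m and angle between the y axis of stone and the x axis of jig, either way round below 0.09 rad and angle between stone's own z axis and vertical below 0.05 rad and z of stone in the frame of jig below 0.042 m and contact force between each of the arm, the fingers and dog below 0.5 N and contact force between each of the arm, the fingers and jig below 0.5 N and contact force between the fingers and stone above 4 N), for 0.4 s.
At the end, for the whole second after the job is handed in: Last second: dog in the hole (within 4 mm, 23 mm deep, tilt under 0.12 rad); stone flat, still, straight within 0.09 rad, centre within 10 mm of the middle line, held by the fingers (over 4 N), pressing the dog (over 5 N); jaw at 8 to 16 mm (8 to 16 N); robot off dog and jig (all of step 2 and horizontal distance between dog and jaw_hole below 0.004 m and z of dog in the frame of jaw_hole below -0.023 m and angle between dog's own z axis and vertical below 0.12 rad and linear speed of stone below 0.01 m/s); the arm keeps its last pose, push and grip.
It fails at once if the jaw is forced well past the far mark (beyond 21 mm) (x of pointer in the frame of jig above 0.099 m).
It fails at once if a bystander is moved more than 30 mm (distance of any of oil_bottle, oak_roller, dark_stone, long_stone from where it was at the start of the episode above 0.03 m).
It also fails if it takes over 58 s, if anything falls off the work surface, if the arm or the gripper's body presses on something with over 40 N, if the wrist force passes 120 N, or if a joint passes its speed limit or range.

## Robot

A 7-joint arm with a two-finger parallel gripper is mounted at the origin on the work surface; the furniture and walls round the work are solid. World frame = base frame: x ahead of the robot, y to its left, z up, the work surface at z = 0. Lengths are in m, angles in rad, forces in N, time in s.
With the tool pointing down it reaches from about 0.35 to 0.9 m from the base axis. Payload 8.1 kg.
Tool frame: the origin (TCP) lies midway between the tips of the shut fingers; the grasp point (between the pads) lies arm.grasp_offset behind it (arm.grasp_offset is the distance from the TCP to the grasp point, in m); z points along the fingers, y is the line along which they close (so a half turn about z gives the same grasp; the last joint's range is limited). The gripper opens to 92 mm and grips with 3 to 60 N. Pads are 19 mm wide; open, the fingers measure 130 mm over their backs; the gripper's body (75 mm by 190 mm) begins 47 mm behind the grasp point.
Start: joints at [1.041, 0.434, 0.025, 1.573, -0.012, 1.134, -0.075], TCP at [0.259, -0.569, 0.227] pointing down, gripper open.
Joint ranges: [-2.62, 2.62], [-0.44, 2.09], [-1.27, 1.32], [0.08, 2.57], [-1.32, 4.46], [0.12, 2], [-2.74, 2.74]. Speed limits (rad/s): [2.22, 2.22, 3.01, 3.01, 3.14, 3.14, 3.14].

## Interface

Orientations are given as a rotation vector (axis times angle).
In Python, from cell import observe, imaging, arm gives the robot as it stands.
- The arm moves only by the tool apply_moves, never from a script. Its argument "commands" is a list of rows, each a list of 5 numbers: the opening in per cent of the stroke, from 0 (shut) to 100 (fully open), then the shift along the world's x, y, z in units of 0.06 m (1.0 is 0.06 m), then the turn about the world's z in units of 0.5 rad (1.0 is 0.5 rad). A call has 1 to 12 rows; each row shifts and turns the commanded pose from where the row before left it; what a row does not reach is not made up. A row lasts 1/8 s, in which the tool goes at most 62.5 mm and 10.7 degrees, less where a joint would pass 70% of its speed; a pose out of reach is approached as far as the arm can. A call with a number of a shift or a turn outside -1 to 1 is refused whole. A call with a gripper value outside its range is refused whole. The fingers move at their own pace and stop on an object; "newtons" is the grip in N (left out, the last holds). Time passes only in rows, so rows that do not move let the fingers close. It gives the time, the measured TCP pose, the force, the opening and the grip force at its end, in the units of the state.
- observe(): the state, without advancing time (a new reading comes with each control period).
- imaging.get_image(name): name is "side" or "top"; returns (picture, depth): 480x640x3 uint8, red, green, blue; 480x640 float32, m along the optical axis (not along the pixel's ray), 0 where there is no reading.
- imaging.camera_params(name): a dict with "camera_matrix" (3x3 intrinsics, pixels), "dist" ([k1, k2, p1, p2, k3] as OpenCV has them; the pictures are not rectified), "origin" and "rotation" of the camera in the world. Camera axes: x right, y up, looking along -z (the intrinsics and any distortion apply to the point x, -y, -z); pixel columns grow to the right and rows downward; lengths in m; the calibration is good to about 2 mm. A picture is of the moment at which its call begins. camera_params takes no time and is no camera call.
- arm.sign_off(): hands the job in; it is judged then, once.
The state is a dict: "clock": time; "joints": joint angles; "dq": joint speeds; "joint_efforts": joint torques, N m; "position": TCP position; "ee_rot": TCP orientation; "force": force on the tool from outside, world axes, zero at the start; "ft_torque": the same for the moment, N m; "width": opening from 0.0 (shut) to 1.0 (fully open); "gripper_force": force on a finger pad.
Only numpy, scipy, OpenCV 4.12 (cv2) and the standard library are available. Lean on these libraries where they do the work, as an engineer would, in place of code of your own. Each camera call takes 0.05 s, during which the arm holds its last target. There are 200 camera calls.

## Working session

There is one attempt and no reset: what is moved stays moved. The work goes in short steps, Python scripts to look and compute and a tool call to move; the robot and the scene stay as the last step left them, time stands still between calls to the robot, and variables do not carry over. Pictures are saved under pics/ and viewed, at most 10 in all, crops included, and the job is handed in when it is done.

Besides the shell and the picture viewer there is one more tool, called after "Emit:" by a JSON object that holds its "name" and its "arguments". apply_moves: Moves the arm, as the interface text tells. Its arguments: {"type":"object","properties":{"commands":{"type":"array"},"newtons":{"type":"number"}},"required":["commands"]}

```bash
mkdir -p pics
cat > h.py <<'E'
import numpy as np, cv2
from cell import observe, imaging, arm
def grab(n):
    im,d=imaging.get_image(n); return np.array(im),np.array(d)
def P(n):
    p=imaging.camera_params(n); return np.array(p["camera_matrix"],float),np.array(p["dist"],float),np.array(p["origin"],float),np.array(p["rotation"],float)
def ray(n,uv):
    K,D,o,R=P(n); 
    if R.shape!=(3,3): R=cv2.Rodrigues(R)[0]
    q=cv2.undistortPoints(np.array(uv,float).reshape(-1,1,2),K,D).reshape(-1,2)
    d=np.c_[q[:,0],-q[:,1],-np.ones(len(q))]@R.T
    return o,d
def onz(n,uv,z):
    o,d=ray(n,uv); return o+d*((z-o[2])/d[:,2])[:,None]
def proj(n,X):
    K,D,o,R=P(n)
    if R.shape!=(3,3): R=cv2.Rodrigues(R)[0]
    c=(np.array(X,float).reshape(-1,3)-o)@R; c=c*[1,-1,-1]
    return cv2.projectPoints(c.reshape(-1,1,3),np.zeros(3),np.zeros(3),K,D)[0].reshape(-1,2)
def cloud(n,depth):
    h,w=depth.shape; uv=np.stack(np.meshgrid(np.arange(w),np.arange(h)),-1).reshape(-1,2)
    o,d=ray(n,uv); return (o+d*depth.reshape(-1,1)).reshape(h,w,3)
E
python3 - <<'E'
from h import *
for n in("top","side"):
    im,d=grab(n); cv2.imwrite(f"pics/{n}0.png",im[:,:,::-1]); np.savez(f"{n}0.npz",im=im,d=d)
    print(n,P(n)[2],P(n)[3].round(3).tolist())
s=observe(); print(s["clock"],s["ee_rot"],s["width"],arm.grasp_offset)
E
```

```text
top [ 0.37085744 -0.01818491  1.19294535] [0.032, -0.061, -1.592]
side [-0.80055545 -0.67444548  1.13076292] [0.827, -0.503, -1.018]
0.1 [-3.06906790e+00 -6.64872890e-01  7.22831387e-04] 0.999938090160285 0.0188
```

View pics/top0.png

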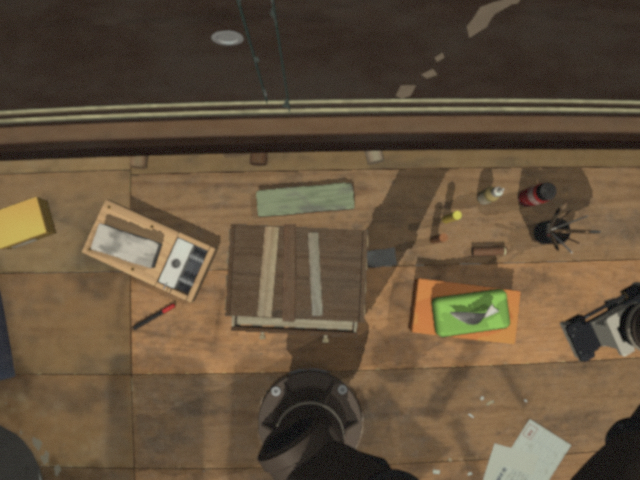

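View pics/side0.png

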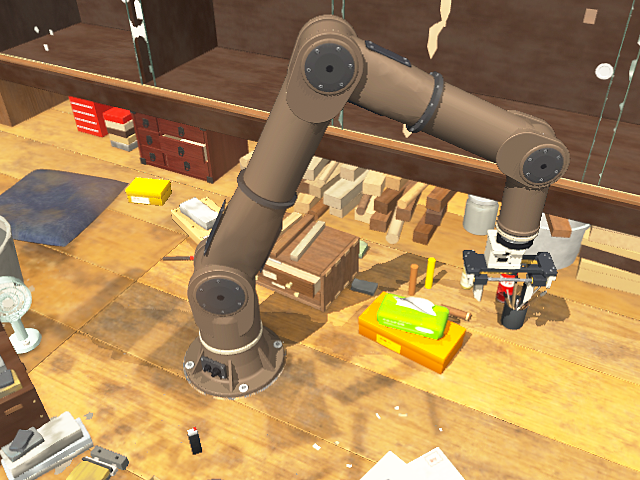

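The top view shows the jig at about (150,250), with its stone at (125,243) and the jaw end at right, near (185,268). The brown dog is near (436,238), the yellow look-alike at (457,215), the roller at (488,250) and the bottle at (490,195). A wooden box stands between the jig and the dog, at (300,275).

Run:
```python
from h import *
T=np.load("top0.npz");S=np.load("side0.npz")
a=cv2.resize(T["im"][190:310,70:230],None,fx=5,fy=5,interpolation=cv2.INTER_CUBIC)
a=cv2.convertScaleAbs(a,alpha=1.5)
cv2.imwrite("pics/c1.png",a[:,:,::-1])
b=cv2.resize(S["im"][185:335,160:320],None,fx=3,fy=3,interpolation=cv2.INTER_CUBIC)
c=cv2.resize(T["im"][170:280,400:510],None,fx=3,fy=3,interpolation=cv2.INTER_CUBIC)
o=np.zeros((450,480+330,3),np.uint8);o[:,:480]=b;o[:330,480:]=cv2.convertScaleAbs(c,alpha=1.5)
cv2.imwrite("pics/c2.png",o[:,:800,::-1])
C=cloud("top",T["d"]); print(C[268,290].round(3),C[285,250].round(3), C[243,125].round(3),C[330,600].round(3))
C2=cloud("side",S["d"])
hsv=cv2.cvtColor(S["im"],cv2.COLOR_RGB2HSV)
for n,X in(("top",C),("side",C2)):
    m=(X[...,2]>.02)&(X[...,2]<.2)&(X[...,0]>.3)&(X[...,0]<.8)&(X[...,1]<-.15)&(X[...,1]>-.5)
    k,l,st,ce=cv2.connectedComponentsWithStats(m.astype(np.uint8))
    for i in range(1,k):
        if st[i,4]>15:
            Q=X[l==i]; print(n,ce[i].round(),st[i,4],Q.min(0).round(3),Q.max(0).round(3))
```

```text
[0.369 0.031 0.148] [0.334 0.119 0.128] [0.434 0.414 0.07 ] [ 0.247 -0.518  0.359]
top [374. 156.] 193 [ 0.616 -0.192  0.02 ] [ 0.645 -0.15   0.045]
top [490. 194.] 307 [ 0.514 -0.454  0.021] [ 0.549 -0.421  0.132]
top [452. 217.] 139 [ 0.469 -0.352  0.021] [ 0.488 -0.332  0.104]
top [439. 238.] 124 [ 0.419 -0.32   0.02 ] [ 0.439 -0.301  0.103]
top [491. 251.] 27 [ 0.391 -0.463  0.02 ] [ 0.407 -0.438  0.026]
top [480. 251.] 40 [ 0.391 -0.436  0.02 ] [ 0.406 -0.404  0.026]
top [501. 251.] 39 [ 0.39  -0.489  0.02 ] [ 0.404 -0.459  0.026]
top [454. 288.] 1051 [ 0.3   -0.498  0.02 ] [ 0.336 -0.253  0.108]
side [405. 210.] 849 [ 0.61  -0.209  0.02 ] [ 0.8   -0.15   0.138]
side [433. 212.] 1014 [ 0.651 -0.296  0.02 ] [ 0.799 -0.225  0.143]
side [478. 214.] 603 [ 0.775 -0.432  0.02 ] [ 0.8   -0.357  0.134]
side [430. 270.] 179 [ 0.464 -0.356  0.021] [ 0.489 -0.335  0.103]
side [413. 277.] 179 [ 0.411 -0.324  0.021] [ 0.441 -0.302  0.103]
side [464. 277.] 64 [ 0.507 -0.446  0.02 ] [ 0.529 -0.425  0.071]
side [382. 296.] 48 [ 0.3   -0.274  0.055] [ 0.339 -0.256  0.065]
side [445. 307.] 17 [ 0.3   -0.447  0.02 ] [ 0.401 -0.409  0.106]
side [452. 323.] 21 [ 0.3   -0.48   0.052] [ 0.313 -0.45   0.063]
```

View pics/c1.png

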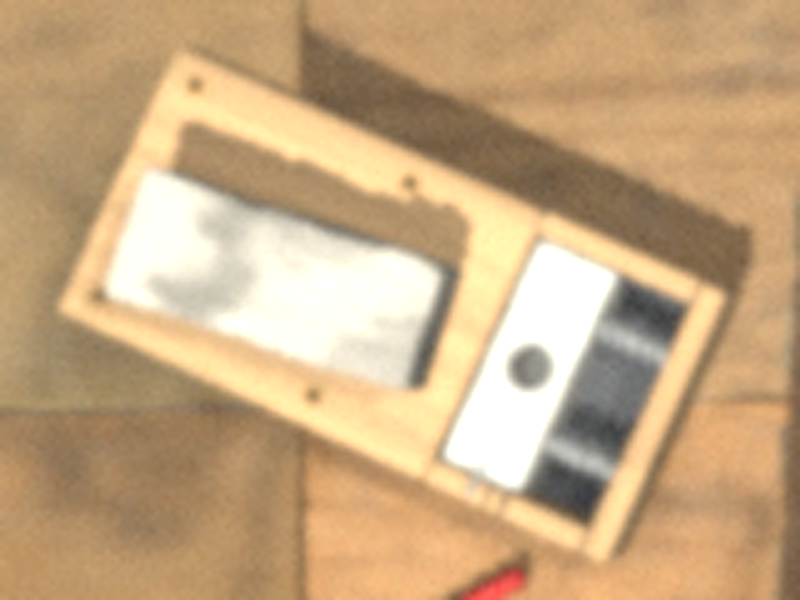

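View pics/c2.png

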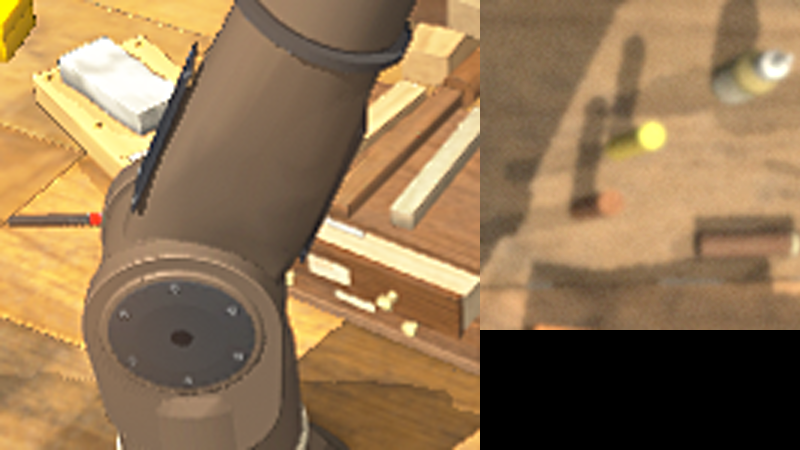

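The crops show the hole at about pixel (175.6,262.8) and the jig's corners. The stone's top sits skewed on the deck. Next I compute the jig frame and the stone pose.

Run:
```python
from h import *
T=np.load("top0.npz");im=T["im"];C=cloud("top",T["d"])
f=lambda p:(np.array(p,float)+.5)/5-.5+[70,190]
cor=onz("top",f([(180,50),(62,308),(607,560),(725,290)]),.039)
print(cor.round(4))
for a,b in((1,2),(0,3),(0,1),(3,2)): v=cor[b]-cor[a];print(np.hypot(*v[:2]).round(4),np.degrees(np.arctan2(v[1],v[0])).round(2))
g=cv2.cvtColor(im,cv2.COLOR_RGB2HSV)
m=((g[...,1]<60)&(g[...,2]>110)).astype(np.uint8); m[:,:85]=0;m[:,225:]=0;m[:200]=0;m[300:]=0
k,l,st,ce=cv2.connectedComponentsWithStats(m)
for i in range(1,k):
    if st[i,4]>150:
        cs=cv2.findContours((l==i).astype(np.uint8),cv2.RETR_EXTERNAL,cv2.CHAIN_APPROX_NONE)[0]
        ct=max(cs,key=cv2.contourArea).reshape(-1,2)
        z=.07 if st[i,0]<130 and ce[i][0]<155 else .036
        w=onz("top",ct,z)[:,:2]; r=cv2.minAreaRect((w*1000).astype(np.float32)); print(st[i],r)
        print(np.round(cv2.boxPoints(r)))
# hole: dark blob
h=(cv2.cvtColor(im,cv2.COLOR_RGB2GRAY)[255:272,168:184]); print(h)
print("hole",onz("top",[(175.6,262.8)],.036))
d=(g[...,0]<15)&(C[...,2]>.09)&(C[...,2]<.11); 
for n,sl in(("dog",(slice(225,250),slice(425,455))),("jaw",(slice(250,275),slice(165,185)))):
    Q=C[sl].reshape(-1,3); 
    if n=="dog": q=Q[Q[:,2]>.095];print(n,q.mean(0),q.min(0),q.max(0),len(q))
    else: print(np.median(Q[:,2]))
```

```text
[[0.5398 0.4734 0.039 ]
 [0.4179 0.5306 0.039 ]
 [0.2949 0.2691 0.039 ]
 [0.42   0.212  0.039 ]]
0.289 -115.19
0.2875 -114.63
0.1346 154.85
0.1374 155.47
[  91  224   68   44 1680] ((428.33648681640625, 414.7833251953125), (150.43115234375, 63.453514099121094), 71.12549591064453)
[[374. 354.]
 [434. 333.]
 [483. 476.]
 [423. 496.]]
[158 238  46  51 972] ((377.8941345214844, 290.55010986328125), (78.8431167602539, 117.2489242553711), 64.46149444580078)
[[308. 280.]
 [414. 230.]
 [448. 301.]
 [342. 351.]]
[[135 135 165 188 198 204 202 204 205 206 204 202 203 205 203 204]
 [129 149 180 196 198 202 202 205 200 202 200 202 205 202 204 204]
 [136 163 188 198 201 200 196 193 195 194 197 202 200 202 204 201]
 [147 179 194 200 196 185 176 168 166 171 181 194 200 203 204 201]
 [163 190 196 188 179 160 142 129 124 132 152 179 193 198 200 202]
 [178 193 191 177 156 127 110  99  97 107 123 153 180 193 199 200]
 [186 197 186 162 131 104  88  89  97 103 108 132 164 189 198 197]
 [192 196 181 153 112  86  85  91  97  99 103 119 151 182 195 198]
 [196 194 180 145 108  84  85  92  99 100 102 117 148 179 193 188]
 [199 195 182 147 112  89  85  91  98  99 104 121 152 182 189 180]
 [201 197 187 156 123  96  85  90  96 100 107 136 165 187 187 165]
 [202 200 189 172 144 116  98  92  97 110 126 155 179 194 183 152]
 [201 199 196 188 169 149 130 122 126 138 156 174 189 192 174 138]
 [203 200 201 197 189 179 167 164 164 170 185 191 194 188 161 124]
 [200 200 201 200 197 195 195 191 191 195 194 198 194 177 144 110]
 [200 202 200 200 201 202 200 199 200 198 201 197 190 166 128  98]
 [200 200 201 200 202 202 204 200 200 200 199 196 178 149 113  86]]
hole [[0.38625119 0.30536347 0.036     ]]
dog [ 0.42805977 -0.30570574  0.11813127] [ 0.37085744 -0.32008489  0.09525264] [ 0.43892599 -0.01818491  1.19294535] 57
0.033993906211849834
```

Emit:
{"name": "apply_moves", "arguments": {"commands": [[60,0.6,0.8,0,-0.3],[60,0.8,1,0,-0.3],[60,0.8,1,0,-0.3],[60,0.6,1,0,0],[60,0,0.5,0,0],[60,0,0,0,0],[60,0,0,0,0]], "newtons": 25}}

```text
clock: 0.98
position: [0.4045, -0.3407, 0.2267]
ee_rot: [3.141, -0.038, -0.0]
force: [0.4, -0.4, -0.2]
width: 0.602
gripper_force: 0.0
```

Emit:
{"name": "apply_moves", "arguments": {"commands": [[60,0.41,0.5,0,0],[60,0,0,-0.9,0],[60,0,0,-0.8,0],[60,0,0,-0.6,0],[60,0,0,-0.3,0],[60,0,0,0,0],[60,0,0,0,0]]}}

```text
clock: 1.85
position: [0.4297, -0.311, 0.0714]
ee_rot: [3.141, -0.039, 0.001]
force: [-0.4, 1.1, -0.8]
width: 0.598
gripper_force: 0.0
```

Run:
```python
from h import *
s=observe();print(s["position"],s["force"])
a,_=grab("side");b,_=grab("top")
o=np.hstack([cv2.resize(x,None,fx=4,fy=4,interpolation=cv2.INTER_CUBIC) for x in(a[220:340,360:460],b[180:300,390:490])])
cv2.imwrite("pics/g1.png",o[:,:,::-1])
```

```text
[ 0.42972115 -0.3109585   0.07139263] [-0.40793105  1.0904208  -0.77946891]
```

View pics/g1.png

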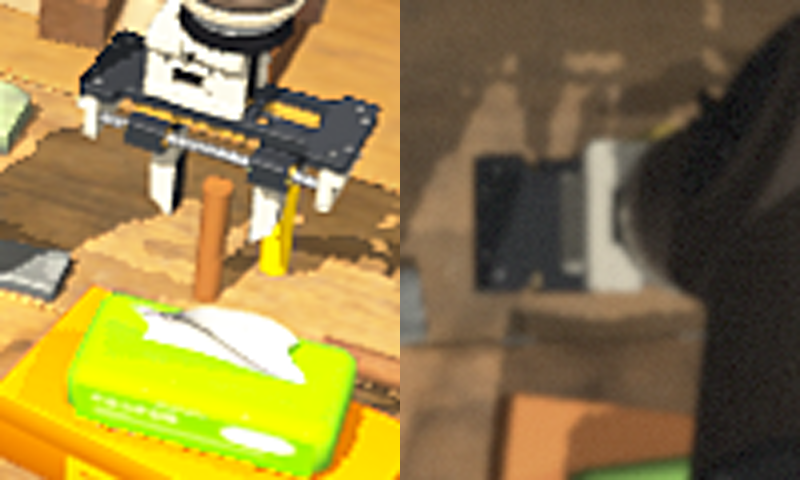

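The dog stands midway between the fingers, clear of the yellow post. I lower a little and grip.

Emit:
{"name": "apply_moves", "arguments": {"commands": [[60,0,0,-0.22,0],[60,0,0,0,0],[0,0,0,0,0],[0,0,0,0,0],[0,0,0,0,0],[0,0,0,0,0],[0,0,0,0,0],[0,0,0,0,0]], "newtons": 30}}

```text
clock: 2.95
position: [0.4296, -0.3098, 0.0576]
ee_rot: [3.141, -0.037, 0.0]
force: [0.1, 0.5, 1.3]
width: 0.216
gripper_force: 30.0
```

Emit:
{"name": "apply_moves", "arguments": {"commands": [[0,0,0,0.7,0],[0,0,0,0.9,0],[0,0,0.3,0.9,0],[0,0,0.7,0.6,0.1],[0,0,0.9,0,0.3],[0,0,0.9,0,0.3],[0,0,0.9,0,0.3],[0,0,0.9,0,0.3],[0,0,0.9,0,0.3]]}}

```text
clock: 4.08
position: [0.4292, 0.0219, 0.2437]
ee_rot: [2.904, 1.196, 0.001]
force: [1.1, 0.4, -0.8]
width: 0.212
gripper_force: 30.0
```

Emit:
{"name": "apply_moves", "arguments": {"commands": [[0,-0.1,0.8,0,0.3],[0,-0.1,0.8,0,0.3],[0,-0.1,0.8,0,0.12],[0,-0.1,0.7,0,0],[0,-0.1,0.7,0,0],[0,0,0.4,0,0],[0,0,0,0,0],[0,0,0,0,0]]}}

```text
clock: 5.08
position: [0.3996, 0.2712, 0.2433]
ee_rot: [2.648, 1.69, -0.001]
force: [0.8, -1.2, -1.4]
width: 0.209
gripper_force: 30.0
```

Run:
```python
from h import *
s=observe();print(s["position"],s["ee_rot"],s["joints"],s["width"])
a,d=grab("side");b,db=grab("top")
np.savez("n1.npz",a=a,d=d,b=b,db=db)
cv2.imwrite("pics/m1.png",np.vstack([np.hstack([cv2.resize(a,(400,300)),cv2.resize(b,(400,300))]),np.hstack([cv2.resize(a[120:300,150:390],(400,300)),cv2.resize(b[180:330,60:260],(400,300))])])[:,:,::-1])
```

```text
[0.3996026  0.27120959 0.2432761 ] [ 2.64764639e+00  1.68984056e+00 -1.27800655e-03] [-0.25083412  0.24164122 -0.54918409  1.84836031  0.14177491  1.09111447
 -1.28753894] 0.20862701692529687
```

View pics/m1.png

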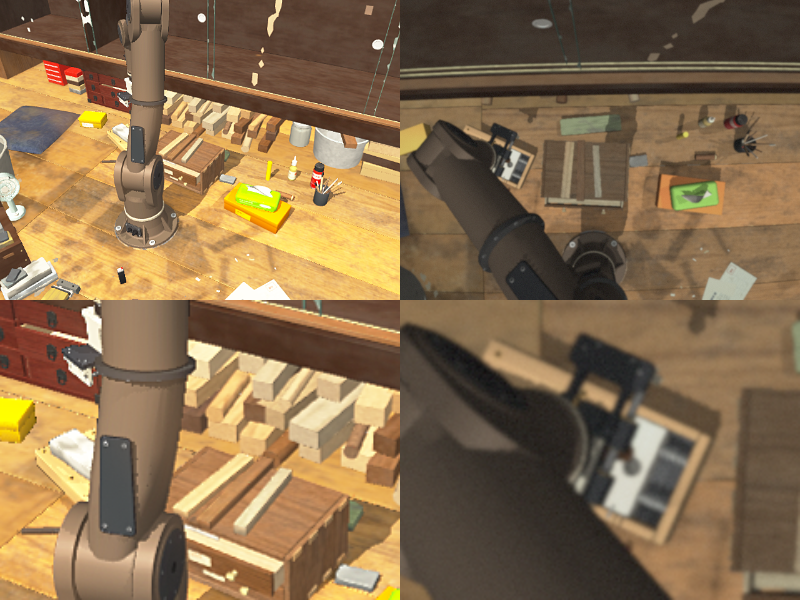

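The gripper holds the dog over the jig at the wanted yaw. The top view shows the dog's lower part close to the hole. Next I move over the hole, lower, and check from the top view.

Emit:
{"name": "apply_moves", "arguments": {"commands": [[0,-0.23,0.57,0,0],[0,0,0,-0.7,0],[0,0,0,-0.7,0],[0,0,0,-0.5,0],[0,0,0,-0.1,0],[0,0,0,0,0],[0,0,0,0,0]]}}

```text
clock: 6.05
position: [0.3865, 0.3069, 0.1249]
ee_rot: [-2.648, -1.69, -0.004]
force: [0.1, -0.3, 0.2]
width: 0.211
gripper_force: 30.0
```

Run:
```python
from h import *
s=observe();print(s["position"],s["ee_rot"],s["force"])
b,db=grab("top"); np.savez("n2.npz",b=b,db=db)
x=b[230:290,140:220]; cv2.imwrite("pics/m2.png",cv2.resize(cv2.convertScaleAbs(x,alpha=1.5),None,fx=10,fy=10,interpolation=cv2.INTER_CUBIC)[:,:,::-1])
p=s["position"]; print(proj("top",[[p[0],p[1],p[2]-.0576],[p[0],p[1],p[2]],[.386,.305,.036]]))
```

```text
[0.386525   0.30693316 0.12486611] [-2.64797018 -1.69030222 -0.00352987] [ 0.07415141 -0.29096744  0.15038317]
[[171.14537583 262.58623244]
 [163.58728198 262.36543554]
 [175.75360654 262.9038708 ]]
```

View pics/m2.png

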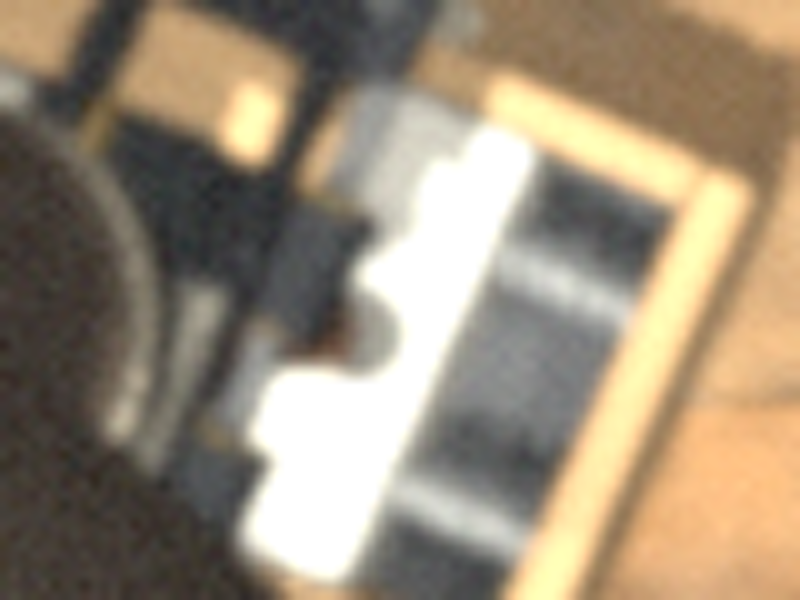

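The dog's foot (brown, about (172-174,264)) is in line with the hole at about (177,263), which agrees with the prediction. I lower to just above the mouth.

Emit:
{"name": "apply_moves", "arguments": {"commands": [[0,0,-0.02,-0.45,0],[0,0,0,0,0],[0,0,0,0,0]]}}

```text
clock: 6.48
position: [0.386, 0.3057, 0.0975]
ee_rot: [-2.647, -1.691, -0.002]
force: [0.5, -0.6, -0.7]
width: 0.213
gripper_force: 30.0
```

Run:
```python
from h import *
s=observe();p=s["position"];print(p,s["force"])
b,db=grab("top"); np.savez("n3.npz",b=b,db=db)
print(proj("top",[[p[0],p[1],p[2]-.0576],[.386,.305,.036]]))
x=cv2.cvtColor(b,cv2.COLOR_RGB2HSV)
m=((x[...,0]<14)&(x[...,1]>100)); m[:240]=0;m[290:]=0;m[:,:155]=0;m[:,195:]=0
print(np.argwhere(m)[:60].tolist())
print(cv2.cvtColor(b,cv2.COLOR_RGB2GRAY)[255:274,164:188])
```

```text
[0.38603039 0.3057229  0.09751837] [ 0.52914907 -0.56716203 -0.69905693]
[[174.98688979 262.88413615]
 [175.75360654 262.9038708 ]]
[]
[[ 38  35  38  45  49  47  37  33  49  52  55  56  54  53  43  47  73 107
  134 144 145 159 188 198]
 [ 37  37  40  45  50  49  43  47  47  55  57  59  57  52  49  59  91 130
  155 164 158 170 193 190]
 [ 43  42  39  44  43  42  41  42  47  57  56  56  55  48  49  74 111 152
  181 189 190 189 194 177]
 [ 55  56  54  44  38  40  41  46  57  56  59  55  52  46  56  86 128 172
  201 211 211 207 193 158]
 [ 76  78  72  54  44  36  43  48  55  55  58  53  55  45  59  97 139 188
  211 218 218 205 181 142]
 [ 95  96  86  62  44  39  47  48  54  52  58  54  49  46  62 101 144 190
  214 220 215 197 165 123]
 [102 104  89  62  47  45  52  55  60  58  56  49  44  44  64  97 145 189
  213 218 210 184 143 115]
 [101 101  77  55  52  61  73  76  65  59  56  47  38  44  62 102 148 189
  212 214 200 162 124 106]
 [ 98  87  65  51  56  71  85  85  76  63  54  45  40  46  67 105 155 197
  213 210 185 147 114 101]
 [ 94  77  55  46  62  78  93  91  81  65  54  45  45  5
[... 254 characters left out ...]
53  48  59  83 100 107 114 130 136 131 131 132 149 171 193 209 212
  194 154 119 100  95  95]
 [ 64  45  43  66  89 105 122 150 175 184 182 181 182 191 202 212 214 209
  176 135 107 101  98  95]
 [ 56  44  58  78 100 110 137 176 201 213 211 211 208 214 215 217 215 200
  162 122 100  97  92  92]
 [ 51  53  68  89 101 116 150 190 213 217 219 220 218 217 217 217 210 184
  144 111  93  88  85  85]
 [ 57  57  70  88 102 128 165 201 216 218 219 220 218 217 217 214 199 167
  126 102  83  77  73  77]
 [ 56  66  73  81  98 137 182 210 216 221 219 219 219 219 216 210 184 146
  114  87  76  67  67  65]
 [ 58  71  76  75  90 133 178 205 217 218 220 218 217 218 216 202 169 126
  101  80  69  59  64  62]]
```

Emit:
{"name": "apply_moves", "arguments": {"commands": [[0,0,0,-0.05,0],[0,0,0,-0.05,0],[0,0,0,-0.03,0],[0,0,0,0,0]]}}

```text
clock: 7.02
position: [0.3858, 0.3053, 0.0886]
ee_rot: [-2.648, -1.691, -0.0]
force: [0.4, 0.9, -1.4]
width: 0.213
gripper_force: 30.0
```

Emit:
{"name": "apply_moves", "arguments": {"commands": [[0,0,0,-0.05,0],[0,0,0,-0.05,0],[0,0,0,0,0]]}}

```text
clock: 7.4
position: [0.3857, 0.3052, 0.0825]
ee_rot: [2.648, 1.691, -0.0]
force: [0.5, 1.1, -1.0]
width: 0.21
gripper_force: 30.0
```

Emit:
{"name": "apply_moves", "arguments": {"commands": [[0,0,0,-0.08,0],[0,0,0,-0.08,0],[0,0,0,-0.06,0],[0,0,0,-0.04,0],[0,0,0,0,0]]}}

```text
clock: 8.02
position: [0.3857, 0.3051, 0.0669]
ee_rot: [2.648, 1.691, -0.001]
force: [1.1, 0.1, -2.0]
width: 0.216
gripper_force: 30.0
```

Emit:
{"name": "apply_moves", "arguments": {"commands": [[0,0,0,-0.04,0],[0,0,0,-0.03,0],[0,0,0,0,0]]}}

```text
clock: 8.4
position: [0.3867, 0.3067, 0.065]
ee_rot: [-2.647, -1.691, -0.006]
force: [-2.9, -1.9, 23.6]
width: 0.214
gripper_force: 30.0
```

Bottomed at the expected depth, so I release and rise.

Emit:
{"name": "apply_moves", "arguments": {"commands": [[0,0,0,0.03,0],[50,0,0,0,0],[50,0,0,0,0],[50,0,0,0,0],[50,0,0,0,0],[60,0,0,0.4,0],[70,0,0,0.8,0],[80,0,0,0.8,0],[100,0.2,0.4,0,0],[100,0.3,0.7,0,0],[100,0.2,0.5,0,0],[100,0,0,0,0]]}}

```text
clock: 9.9
position: [0.4276, 0.4034, 0.1843]
ee_rot: [-2.645, -1.693, 0.0]
force: [-0.7, 0.3, -0.5]
width: 0.996
gripper_force: 0.0
```

Run:
```python
from h import *
s=observe();p=s["position"];print(p,s["ee_rot"],s["force"])
b,db=grab("top"); a,da=grab("side"); np.savez("n4.npz",b=b,db=db)
X=cloud("top",db); m=(X[...,2]>.08)&(X[...,2]<.115)&(abs(X[...,0]-.386)<.03)&(abs(X[...,1]-.305)<.03)&(db>0)
Q=X[m]; print(len(Q),Q.mean(0) if len(Q) else 0,Q.max(0) if len(Q) else 0)
o=np.hstack([cv2.resize(cv2.convertScaleAbs(b[200:310,80:220],alpha=1.5),(560,440)),cv2.resize(a[160:270,140:200],(240,440))])
cv2.imwrite("pics/m3.png",o[:,:,::-1])
```

```text
[0.42757287 0.40335213 0.18428865] [-2.64498638e+00 -1.69253609e+00  8.48916553e-05] [-0.67749684  0.28575078 -0.45631151]
81 [0.38594283 0.30279493 0.10260128] [0.3944272  0.31401151 0.11101792]
```

View pics/m3.png

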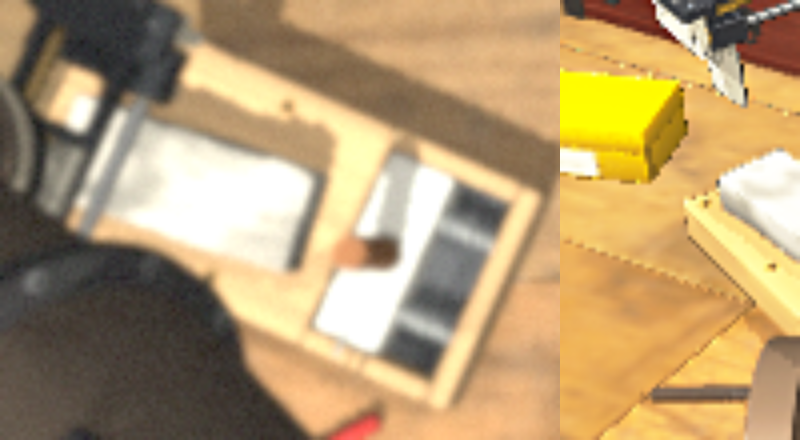

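The dog stands home in the hole, top at z about 0.108, and the stone is undisturbed. Next I align with the stone and descend around it.

Emit:
{"name": "apply_moves", "arguments": {"commands": [[100,0,0.19,-0.5,0.2],[100,0,0,-0.8,0],[100,0,0,-0.6,0],[100,0,0,0,0],[100,0,0,0,0]]}}

```text
clock: 10.62
position: [0.4282, 0.4128, 0.0723]
ee_rot: [-2.56, -1.821, -0.002]
force: [0.2, 0.0, 0.3]
width: 0.997
gripper_force: 0.0
```

Emit:
{"name": "apply_moves", "arguments": {"commands": [[100,0,0,-0.25,0],[100,0,0,-0.13,0],[100,0,0,0,0],[40,0,0,0,0],[40,0,0,0,0],[40,0,0,0,0],[40,0,0,0,0],[40,0,0,0,0]], "newtons": 30}}

```text
clock: 11.62
position: [0.4278, 0.4128, 0.0482]
ee_rot: [-2.56, -1.821, -0.001]
force: [0.0, -0.0, 2.6]
width: 0.687
gripper_force: 30.0
```

Emit:
{"name": "apply_moves", "arguments": {"commands": [[40,0,-0.1,0,-0.1],[40,0,-0.1,0,-0.1],[40,-0.03,-0.12,0,0],[40,-0.03,-0.11,0,0],[40,0,0,0,0]], "newtons": 45}}

```text
clock: 12.25
position: [0.4241, 0.3856, 0.0481]
ee_rot: [2.647, 1.69, -0.001]
force: [-0.3, -2.0, 5.9]
width: 0.686
gripper_force: 45.0
```

```bash
cat > chk.py <<'E'
from h import *
s=observe();p=np.array(s["position"]);r=s["ee_rot"];print(p,s["force"],s["width"])
a=np.radians(-115);ex=np.array([np.cos(a),np.sin(a)]);ey=np.array([-ex[1],ex[0]])
print("dir of jig y check",ey,"tool y deg",2*np.degrees(np.arctan2(abs(r[1]),abs(r[0])))-90)
h=np.array([.386,.3052]);J=lambda q:np.array([(q-h)@ex+.078,(q-h)@ey])
print("tcp jig",J(p[:2]))
b,db=grab("top");np.savez("n5.npz",b=b,db=db)
X=cloud("top",db);j=np.stack([(X[...,:2]-h)@ex+.078,(X[...,:2]-h)@ey],-1)
m=(X[...,2]>.066)&(X[...,2]<.075)&(j[...,0]>-.15)&(j[...,0]<.09)&(abs(j[...,1])<.06)&(db>0)
g=cv2.cvtColor(b,cv2.COLOR_RGB2HSV);m&=(g[...,1]<60)&(g[...,2]>100)
Q=j[m];print("stone pts",len(Q),Q.max(0),Q.min(0))
d=(X[...,2]>.095)&(X[...,2]<.115)&(abs(j[...,0]-.085)<.03)&(abs(j[...,1])<.025)&(db>0)
print("dog top",d.sum(),j[d].mean(0),X[d][:,2].max())
# stone top edges in jig frame via rays at z=.07
k=(g[...,1]<60)&(g[...,2]>110);k[:,:85]=0;k[:,225:]=0;k[:200]=0;k[300:]=0
uv=np.argwhere(k)[:,::-1];w=onz("top",uv,.07)[:,:2];w=np.c_[(w-h)@ex+.078,(w-h)@ey]
for x0 in np.arange(-.06,.085,.01):
    q=w[(abs(w[:,0]-x0)<.004)&(abs(w[:,1])<.05)]
    if len(q): print(round(x0,3),q[:,1].min().round(4),q[:,1].max().round(4))
E
python3 chk.py
```

```text
[0.42407014 0.38562337 0.04809982] [-0.26731819 -2.01978004  5.9167258 ] 0.686082514670916
dir of jig y check [ 0.90630779 -0.42261826] tool y deg -24.89608549005237
tcp jig [-0.01097746  0.00051488]
stone pts 351 [0.07687351 0.03080481] [-0.07952241 -0.0278056 ]
dog top 67 [0.07935287 0.00072021] 0.11199116200590087
0.01 0.0056 0.0281
0.02 -0.002 0.03
0.03 -0.0084 0.0324
0.04 -0.016 0.0331
0.05 -0.0254 0.0329
0.06 -0.0226 0.0304
0.07 -0.0252 0.0494
0.08 -0.0254 0.0499
```

Emit:
{"name": "apply_moves", "arguments": {"commands": [[40,-0.03,-0.06,0,0],[40,-0.03,-0.06,0,0],[40,0,0,0,0]]}}

```text
clock: 12.68
position: [0.4205, 0.3795, 0.0481]
ee_rot: [2.648, 1.691, 0.0]
force: [0.5, 1.3, 4.1]
width: 0.686
gripper_force: 45.0
```

Emit:
{"name": "apply_moves", "arguments": {"commands": [[40,-0.02,-0.05,0,0],[40,-0.02,-0.04,0,0],[40,0,0,0,0],[40,0,0,0,0]]}}

```text
clock: 13.18
position: [0.4185, 0.3747, 0.0481]
ee_rot: [-2.647, -1.691, -0.002]
force: [3.0, 5.0, 1.2]
width: 0.685
gripper_force: 45.0
```

Emit:
{"name": "apply_moves", "arguments": {"commands": [[40,-0.02,-0.05,0,0],[40,-0.02,-0.05,0,0],[40,0,0,0,0],[40,0,0,0,0]]}}

```text
clock: 13.68
position: [0.4165, 0.3699, 0.0483]
ee_rot: [-2.646, -1.691, -0.005]
force: [4.1, 7.7, -1.5]
width: 0.685
gripper_force: 45.0
```

```bash
cat >> chk.py <<'E'
cv2.imwrite("pics/%d.png"%(s["clock"]*100),cv2.resize(cv2.convertScaleAbs(b[225:305,120:220],alpha=1.5),(750,600),interpolation=cv2.INTER_CUBIC)[:,:,::-1])
# dog mean of top at depth
E
python3 chk.py; ls pics
```

```text
[0.41653484 0.36987203 0.04825575] [ 4.10255672  7.70579644 -1.48021631] 0.6852678816466768
dir of jig y check [ 0.90630779 -0.42261826] tool y deg -24.83993606474381
tcp jig [0.00648265 0.00034238]
stone pts 314 [0.08010518 0.03111242] [-0.06832755 -0.02593684]
dog top 58 [0.08989237 0.00066423] 0.11460715662021781
-0.06 0.0299 0.0299
0.02 0.0103 0.0205
0.03 0.0048 0.0294
0.04 -0.0016 0.0301
0.05 -0.0071 0.0336
0.06 -0.0126 0.0334
0.07 -0.0273 0.0321
0.08 -0.0307 0.0499
1367.png
c1.png
c2.png
g1.png
m1.png
m2.png
m3.png
side0.png
top0.png
```

View pics/1367.png

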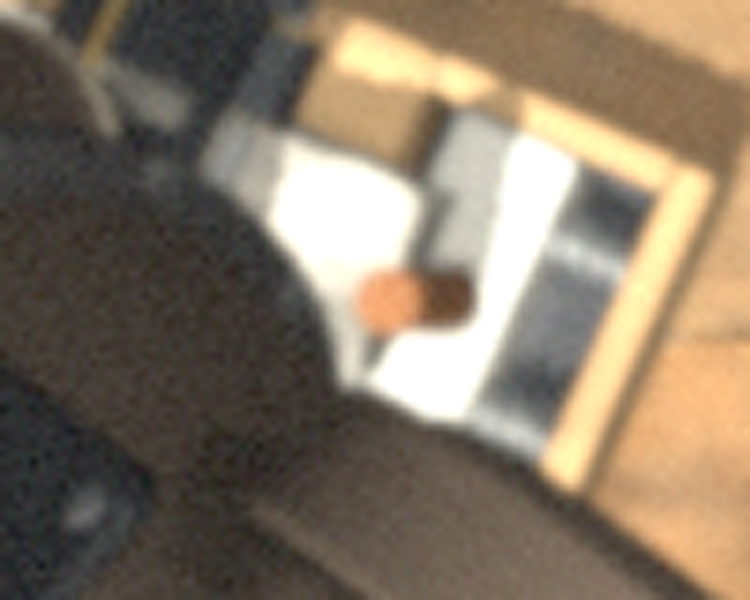

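The stone's end meets the dog, but the arm hides the pointer. I measure the jaw's far edge instead and compare it with the earlier rest picture.

```bash
cat > jaw.py <<'E'
from h import *
import sys
a=np.radians(-115);ex=np.array([np.cos(a),np.sin(a)]);ey=np.array([-ex[1],ex[0]]);h=np.array([.386,.3052])
def edge(b):
    g=cv2.cvtColor(b,cv2.COLOR_RGB2GRAY);xs=np.arange(.085,.13,.0005);E=[]
    for y in np.arange(.012,.042,.003):
        w=h+np.outer(xs-.078,ex)+y*ey
        uv=proj("top",np.c_[w,np.full(len(xs),.036)]).astype(np.float32)
        v=cv2.remap(g,uv[:,:1],uv[:,1:],cv2.INTER_LINEAR).ravel().astype(float)
        E.append(xs[np.argmin(np.gradient(cv2.GaussianBlur(v.reshape(-1,1),(1,9),0).ravel()))])
    return np.array(E)
r=edge(np.load("n4.npz")["b"]);c=edge(grab("top")[0])
print(r.round(4),c.round(4),np.median(c-r)); s=observe();print(s["clock"],s["position"],s["force"])
E
python3 jaw.py
```

```text
[0.098  0.098  0.098  0.0985 0.098  0.098  0.0975 0.0965 0.0975 0.098 ] [0.1065 0.107  0.107  0.1075 0.108  0.1065 0.1065 0.1065 0.107  0.107 ] 0.009000000000000008
13.775 [0.41654085 0.36986657 0.04823729] [ 5.3277692   7.52314148 -1.85740939]
```

Emit:
{"name": "apply_moves", "arguments": {"commands": [[40,-0.02,-0.05,0,0],[40,0,0,0,0],[40,0,0,0,0],[40,0,0,0,0]]}}

```text
clock: 14.28
position: [0.4156, 0.3678, 0.0486]
ee_rot: [-2.645, -1.691, -0.007]
force: [4.6, 9.9, -1.0]
width: 0.685
gripper_force: 45.0
```

```bash
python3 jaw.py; python3 chk.py|head -5
```

```text
[0.098  0.098  0.098  0.0985 0.098  0.098  0.0975 0.0965 0.0975 0.098 ] [0.109  0.1095 0.109  0.1095 0.109  0.109  0.1085 0.109  0.1085 0.109 ] 0.01100000000000001
14.325 [0.41563462 0.36782544 0.04855688] [ 4.52359862  9.7507303  -1.88281166]
[0.41563462 0.36782544 0.04855688] [ 4.52359862  9.7507303  -1.88281166] 0.6833139346142885
dir of jig y check [ 0.90630779 -0.42261826] tool y deg -24.824125479160102
tcp jig [0.00871795 0.00039143]
stone pts 315 [0.08030515 0.03109375] [-0.06856671 -0.0272853 ]
dog top 58 [9.29394946e-02 5.71708195e-05] 0.11016899056087048
```

Emit:
{"name": "apply_moves", "arguments": {"commands": [[40,0,0,0,0],[40,0,0,0,0],[40,0,0,0,0],[40,0,0,0,0],[40,0,0,0,0],[40,0,0,0,0]]}}

```text
clock: 15.12
position: [0.4157, 0.3678, 0.0486]
ee_rot: [-2.645, -1.691, -0.007]
force: [6.6, 9.8, -1.9]
width: 0.681
gripper_force: 45.0
```

```bash
python3 jaw.py; python3 -c "
from cell import arm; print(arm.sign_off())"
```

```text
[0.098  0.098  0.098  0.0985 0.098  0.098  0.0975 0.0965 0.0975 0.098 ] [0.109  0.1095 0.109  0.1095 0.109  0.109  0.1085 0.1085 0.1085 0.109 ] 0.01100000000000001
15.175 [0.41561602 0.36780594 0.04855846] [ 5.43802376  9.19739646 -1.60219176]
the job is handed in; nothing more can be done
None
```

The job is handed in, with no verdict returned: the dog is fully home and released, and the fingers still hold the stone straight and motionless against it. The jaw is about 11 mm past rest, measured at its far edge because the arm hid the pointer, so the pointer should stand between the 8 and 16 mm marks.

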